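# Free and hold open the lid of a pot chest

### The arm

A 6-joint arm with a two-finger parallel gripper is mounted at the origin on the work surface. World frame = base frame: x ahead of the robot, y to its left, z up, the work surface at z = 0. Lengths are in m, angles in degrees, forces in N, time in s.
With the tool pointing down it reaches from about 0.325 to 0.925 m from the base axis. Payload 3.1 kg.
Tool frame: the origin (TCP) lies between the finger pads, 19 mm behind the fingertips; this is the grasp point; z points along the fingers, y is the line along which they close (so a half turn about z gives the same grasp; the last joint's range is limited). The gripper opens to 85 mm and grips with 20 to 120 N. Pads are 22 mm wide; open, the fingers measure 114 mm over their backs; the gripper's body (76 mm by 85 mm) begins 54 mm behind the grasp point. The pads swing forward as they close: fully open they stand 13 mm farther back than shut.
Start: joints at [-70.886, 12.427, 92.441, -0, 75.132, -6.429], TCP at [0.27, -0.564, 0.25] pointing down, gripper open.
Joint ranges: [-157.48, 157.48], [-44.54, 120.13], [17.64, 146.25], [-64.5, 244.5], [7.68, 150.69], [-147.95, 147.95]. Speed limits (degrees/s): [159.86, 159.86, 180, 180, 180, 180].

### API

Orientations are given as [roll, pitch, yaw] about the fixed x, y, z axes, in that order (R = Rz(yaw) Ry(pitch) Rx(roll)).
In Python, from workcell import sensors, cams, close_job gives the robot as it stands.
- The arm moves only by the shell command python3 -m crank 'ROWS' [FORCE]. ROWS is text: rows parted by semicolons, each of 7 numbers parted by spaces: the finger opening in mm, from 0 to 85.4, then the shift along the tool's x, y, z in units of 40 mm (1.0 is 40 mm), then the turn, a rotation vector about the tool's x, y, z in units of 6 degrees (1.0 is 6 degrees). In form: grip dx dy dz rx ry rz; .... A call has 1 to 20 rows; each row shifts and turns the commanded pose from where the row before left it, along the tool's axes as they then stand; what a row does not reach is not made up. A row lasts 1/10 s, in which the tool goes at most 50 mm and 8.59 degrees, less where a joint would pass 70% of its speed; a pose out of reach is approached as far as the arm can. A call is refused whole if a number of a shift passes 1 or a number of a turn 1, either way. A call with a gripper value outside its range is refused whole. The fingers move at their own pace and stop on an object; FORCE is the grip in N (left out, the last holds). Time passes only in rows, so rows that do not move let the fingers close. It gives the time, the measured TCP pose, the force, the opening and the grip force at its end, in the units of the state.
- sensors.observe(): the state, without advancing time (a new reading comes with each control period).
- cams.capture(name): name is "scene" or "top" or "wrist"; returns a dict with "color" (400x640x3 uint8, red, green, blue), "fx", "fy", "cx", "cy" (pixels), "rvec" (rotation vector, rad) and "tvec" (3), from world to camera coordinates, as OpenCV has them. Camera axes: x right, y down, z forward; pixel columns grow to the right and rows downward; lengths in m; the calibration is good to about 2 mm. The wrist camera is an equidistant fisheye: a pixel r from the principal point sees the ray r / f radians off the axis. A picture is of the moment at which its call begins. There is no depth.
- close_job(): hands the job in; it is judged then, once.
The state is a dict: "time": time; "joints": joint angles; "joint_vel": joint speeds; "effort": joint torques, N m; "ee_pos": TCP position; "eef_rot": TCP orientation; "contact_force": force on the tool from outside, world axes, zero at the start; "torque": the same for the moment, N m; "width": finger opening in m; "grasp_force": force on a finger pad.
Only numpy, scipy, OpenCV 4.12 (cv2) and the standard library are available. Lean on these libraries where they do the work, as an engineer would, in place of code of your own. Each camera call takes 0.05 s, during which the arm holds its last target. There are 200 camera calls.

### The job

Slide the small round pot off the chest's lid, keeping its foot on the wood all the way (do not lift it), until its foot stands wholly inside the empty ring marked on the side deck, and let go of it. Then take the steel handle and tug the lid up without wrenching it, before you touch the bolt, to learn whether the hidden catch holds it; if it does, draw the bolt knob in the front rail and try again. Raise the lid by its handle at least halfway to upright (45 degrees or a little more) and finish there, still holding it open by the handle; leave the other things where they stand.

Things in the scene. Friction and masses are not known exactly. Their poses are not given: they have to be found in the camera images.
- chest: Fixed wooden chest, 270 (x) x 520 (y) x 110 mm high; origin at the centre of its underside, -x is its front (robot side). Its flat top, z = 110 mm, has the lid in the middle (y -120 to +120 mm), a fixed deck 136 mm wide on either side, all flush (3 to 4 mm seams), and along the front a fixed rail 57 mm deep with the bolt knob. Its place and yaw vary
- lid: Wooden lid, 200 (x) x 240 (y) x 12 mm, 0.4 to 0.8 kg. Origin on the hinge line at its far (+x) edge, mid-width, at the top face; shut, it has the chest's axes. Opens by turning about +y (front edge rises, swings away), at most 1.2 rad; falls shut if let go. In some runs a hidden catch under its front is caught: it then rises only 3 to 9 mm at the handle and stops; free, it lifts with 2 to 5 N
- lid_handle (a point): Middle of the grip bar of the lid's steel bow handle: a round bar of 14 mm diameter along the lid's y, clear for 80 mm between its posts, its centre 40 mm above the lid's top, 170 mm from the hinge line and at y = -30 mm of the lid. The lid's axes
- bolt: Upright steel bolt knob in the front rail: head 24 mm in diameter, 14 to 36 mm above the chest's top, 18 mm neck below. Origin on its axis at the level of the chest's top; chest's axes. Starts shut; slides along the chest's +y only, 35 mm to its stop, with 2 to 3 N of friction, and stays where left. Fully drawn it always frees the catch; draw it with the lid let down
- pot: Small round terracotta flowerpot, open at the top, standing on the lid: 60 mm tall, foot 44 mm, body 56 to 58 mm in diameter from 14 to 46 mm up, rim 62 mm, about 0.25 kg; origin at the centre of its underside, z up
- mark: The dark ring of 80 mm diameter drawn flat on the empty deck, the pot's new place; origin at its centre, on the deck. In some runs it is on the left (+y) deck of the chest, in others on the right
- planter: Bystander: square terracotta planter, 62 x 62 x 50 mm, loose, on the other deck than the mark; origin at the centre of its underside
- bottle: Bystander: white bottle, 60 mm in diameter, 150 mm tall, standing on the bench to the left of the chest; origin at the centre of its underside
- trough: Bystander: white glazed rectangular trough, 110 x 200 x 70 mm, on the bench to the right of the chest; origin at the centre of its underside
- brush: Bystander: hand brush lying on the bench at the right, in front of the trough
Mind the look-alikes: they are no part of the job. Leave any purple look-alike of the pot alone.

How it is judged:
By the outcome, as a careful person would: the job done as asked, in the order asked, and still so for the second after the job is handed in, while the arm keeps its last pose, push and grip.
It also fails if it takes over 72 s, if anything falls off the work surface, if the arm or the gripper's body presses on something with over 40 N, if the wrist force passes 120 N, or if a joint passes its speed limit or range.

## Working session

There is one attempt and no reset: what is moved stays moved. The work goes in short steps, Python scripts to look and compute and a shell command to move; the robot and the scene stay as the last step left them, time stands still between calls to the robot, and variables do not carry over. Pictures are saved under pics/ and viewed, at most 10 in all, crops included, and the job is handed in when it is done.

```bash
ls; mkdir -p pics
cat > h.py <<'E'
import numpy as np, cv2
from scipy.spatial.transform import Rotation as Ro
from workcell import sensors, cams
def cap(n,save=None):
    c=cams.capture(n)
    if save: cv2.imwrite('pics/'+save,c['color'][:,:,::-1])
    return c
def ray(c,u,v,fish=False):
    R=cv2.Rodrigues(np.array(c['rvec'],float))[0]; t=np.array(c['tvec'],float).ravel()
    a=np.array([(u-c['cx'])/c['fx'],(v-c['cy'])/c['fy']])
    if fish:
        r=np.hypot(*a); s=np.sin(r)/r if r>1e-9 else 1; d=np.array([a[0]*s,a[1]*s,np.cos(r)])
    else: d=np.array([a[0],a[1],1.])
    d=R.T@d; return -R.T@t, d/np.linalg.norm(d)
def onz(c,u,v,z,fish=False):
    o,d=ray(c,u,v,fish); return o+d*(z-o[2])/d[2]
def tri(rs):
    A=np.zeros((3,3));b=np.zeros(3)
    for o,d in rs:
        P=np.eye(3)-np.outer(d,d);A+=P;b+=P@o
    x=np.linalg.solve(A,b); return x,[np.linalg.norm((np.eye(3)-np.outer(d,d))@(x-o)) for o,d in rs]
def proj(c,X,fish=False):
    R=cv2.Rodrigues(np.array(c['rvec'],float))[0]; p=R@np.array(X)+np.array(c['tvec']).ravel()
    if fish:
        r=np.hypot(p[0],p[1]); th=np.arctan2(r,p[2]); p=np.array([p[0]/r*th,p[1]/r*th,1])
    return c['cx']+c['fx']*p[0]/p[2], c['cy']+c['fy']*p[1]/p[2]
E
python3 - <<'E'
from h import *
print(sensors.observe())
for n in('scene','top'):
    c=cap(n,n+'0.png'); R=cv2.Rodrigues(np.array(c['rvec'],float))[0]; print(n,-R.T@np.array(c['tvec']).ravel(),R[2],c['fx'])
E
```

```text
pics
{'time': 0.0, 'joints': array([-7.08861859e+01,  1.24774353e+01,  9.25271244e+01,  1.43462187e-04,
        7.51310290e+01, -6.42816186e+00]), 'joint_vel': array([-0.00012469,  0.01772822,  0.03243311, -0.07412196,  0.05135144,
        0.06323812]), 'effort': array([-1.47515351e-03, -3.96850383e+01, -3.03849721e+01, -2.02149990e-04,
        9.87262727e-03,  9.74214544e-06]), 'ee_pos': array([ 0.26925936, -0.56319073,  0.24867321]), 'eef_rot': array([-1.79865279e+02, -1.53178363e-02,  2.55419210e+01]), 'contact_force': array([ 0.08879707, -0.95875849, -0.78537291]), 'torque': array([ 0.00138372, -0.01029844, -0.01157988]), 'grasp_force': 0.0, 'width': 0.08519305373828874}
scene [ 1.16811604 -0.58688228  1.20142476] [-0.44142354  0.39639758 -0.8049933 ] 456.01303164424615
top [ 0.24977243 -0.02294985  1.82028976] [ 0.18974102  0.00269211 -0.98183048] 462.6102723280345
```

View pics/scene0.png

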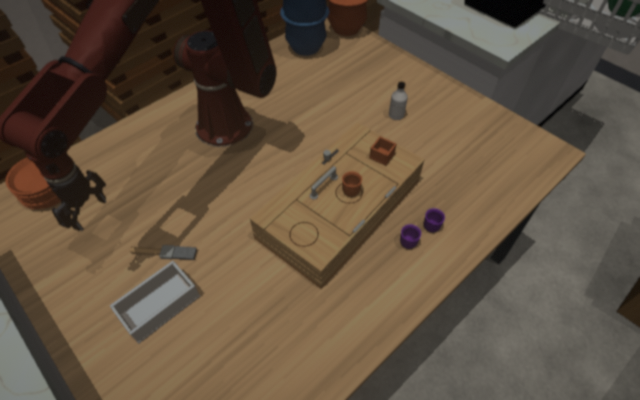

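View pics/top0.png

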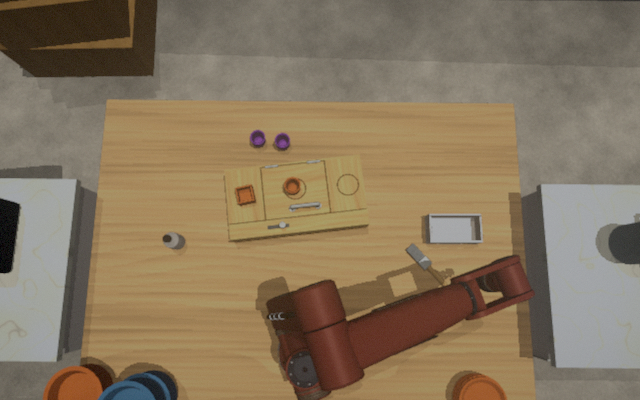

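The scene camera shows the chest with the pot at (352,183), the handle (323,182), the bolt (330,156) and the ring (304,234) on the right deck. The top view has the pot at (292,186), the handle (305,206), the bolt (283,225) and the ring (348,184). The planter is on the left deck, and two purple look-alikes stand behind the chest.

Run:
```python
from h import *
t=cap('top');s=cap('scene')
# two-view checks from viewed pixels
for n,a,b in(('pot',(292,186),(352,183)),('handle',(305,206),(323,182)),('bolt',(283,225),(330,156)),('mark',(348,184),(304,234))):
    x,e=tri([ray(t,*a),ray(s,*b)]); print(n,x.round(4),np.round(e,4))
for n,p in(('FL',(228,240)),('FR',(368,227)),('BR',(363,156)),('BL',(224,170)),('mark',(348,184))): print(n,onz(t,*p,.11).round(4))
print('pot',onz(t,292,186,.15).round(4),'handle',onz(t,290,208,.15).round(4),onz(t,320,204,.15).round(4),'bolt',onz(t,283,225,.146))
cv2.imwrite('pics/tc.png',cv2.resize(t['color'][150:250,215:385,::-1],None,fx=4.6,fy=4.6,interpolation=cv2.INTER_CUBIC))
```

```text
pot [0.6061 0.06   0.1484] [0.0007 0.0007]
handle [0.5342 0.0106 0.1309] [0. 0.]
bolt [0.4669 0.0958 0.1274] [0.0064 0.0064]
mark [ 0.6239 -0.1493  0.1129] [0.001 0.001]
FL [0.4071 0.2938 0.11  ]
FR [ 0.4613 -0.2242  0.11  ]
BR [ 0.7343 -0.2081  0.11  ]
BL [0.6731 0.3213 0.11  ]
mark [ 0.624  -0.1503  0.11  ]
pot [0.6053 0.0593 0.15  ] handle [0.523 0.065 0.15 ] [ 0.5391 -0.0446  0.15  ] bolt [0.46064454 0.08938287 0.146     ]
```

View pics/tc.png

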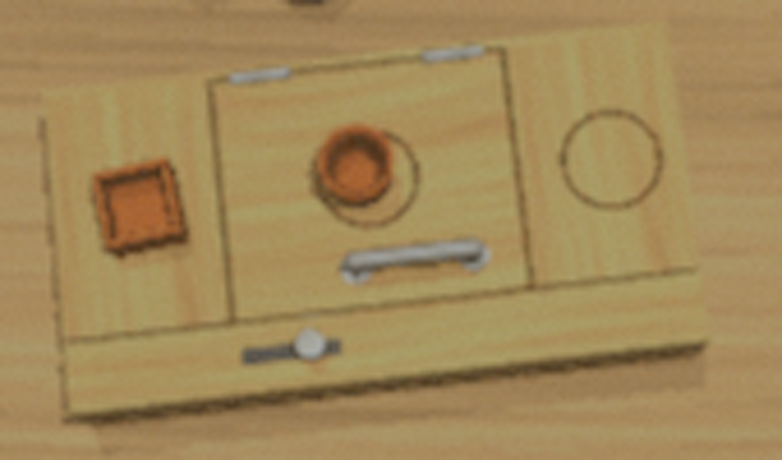

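The crop shows the chest turned by about 6°. The pot sits off-centre in a decoy ring on the lid, and the empty mark is on the right deck. The bolt's slot runs to the left (+y). Next is a close look with the wrist camera.

```bash
cat >> h.py <<'E'
def to(x,y,z,yaw=None,tilt=0):
    """units along present tool axes to reach the target; turn for yaw & chest-y tilt about tool"""
    s=sensors.observe(); R=Ro.from_euler('xyz',s['eef_rot'],degrees=True)
    print('shift',(R.inv().apply(np.array([x,y,z])-s['ee_pos'])/.04).round(3),end=' ')
    if yaw is not None:
        T=Ro.from_euler('xyz',[180,tilt,yaw],degrees=True); print('turn',np.degrees((R.inv()*T).as_rotvec()/6).round(3),end=' ')
    print()
def st():
    s=sensors.observe(); print('t',round(s['time'],2),'p',s['ee_pos'].round(4),'r',s['eef_rot'].round(2),'F',s['contact_force'].round(2),'w',round(s['width'],4),'g',round(s['grasp_force'],1))
E
R="85 0.826 -0.608 -0.085 0 0 0"
python3 -m crank '85 0.826 -0.608 -0.085 0 0 0;85 0.826 -0.608 -0.085 0 0 0;85 0.826 -0.608 -0.085 0 0 0;85 0.826 -0.608 -0.085 0 0 0;85 0.826 -0.608 -0.085 0 0 0;85 0.826 -0.608 -0.085 0 0 0;85 0.826 -0.608 -0.085 0 0 0;85 0.826 -0.608 -0.085 0 0 0;85 0.826 -0.608 -0.085 0 0 0;85 0.826 -0.608 -0.085 0 0 0;85 0.826 -0.608 -0.085 0 0 0;85 0.826 -0.608 -0.085 0 0 0;85 0.826 -0.608 -0.085 0 0 0;85 0.826 -0.608 -0.085 0 0 0;85 0.826 -0.608 -0.085 0 0 0;85 0 0 0 0 0 0.81;85 0 0 0 0 0 0.81;85 0 0 0 0 0 0.81;85 0 0 0 0 0 0.81;85 0 0 0 0 0 0'
python3 - <<'E'
from h import *
st(); c=cap('wrist','w1.png'); R=cv2.Rodrigues(np.array(c['rvec'],float))[0]; print(-R.T@np.array(c['tvec']).ravel(),R[2],c['fx'])
np.savez('w1.npz',**c)
E
```

```text
time: 2.2
ee_pos: [0.5592, -0.021, 0.3007]
eef_rot: [-180.0, 0.0, 6.1]
contact_force: [0.3, -0.6, -0.8]
width: 0.0847
grasp_force: 0.0
t 2.2 p [ 0.5592 -0.021   0.3007] r [-1.7999e+02  3.0000e-02  6.1200e+00] F [ 0.29 -0.62 -0.83] w 0.0847 g 0.0
[ 0.6347908  -0.01330256  0.42567151] [-0.29461297 -0.03115419 -0.95510869] 309.70691628693146
```

View pics/w1.png

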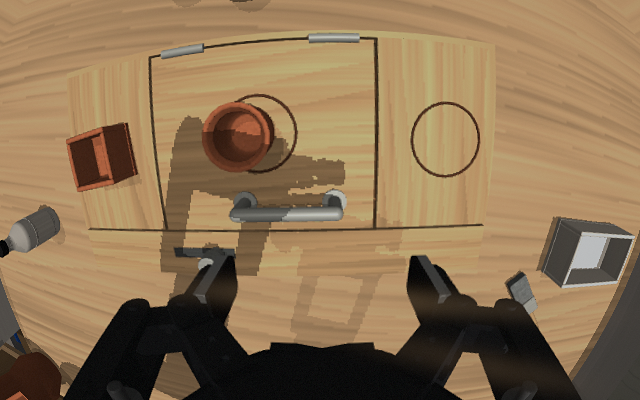

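The wrist view shows the pot at (238,137), the mark ring at (445,139) and the decoy ring at (265,132). The handle bar runs from (235,214) to (340,213), and the bolt is near (205,263).

```bash
cat >> h.py <<'E'
def circ(P):
    P=np.array(P); A=np.c_[2*P[:,:2],np.ones(len(P))]; s=np.linalg.lstsq(A,(P[:,:2]**2).sum(1),rcond=None)[0]
    return s[:2],np.sqrt(s[2]+s[0]**2+s[1]**2)
def pot(c,z=.17,roi=None):
    im=c['color']; h=cv2.cvtColor(im,cv2.COLOR_RGB2HSV); m=((h[...,0]<10)&(h[...,1]>120)&(h[...,2]>40)).astype(np.uint8)
    if roi: k=np.zeros_like(m); k[roi[2]:roi[3],roi[0]:roi[1]]=1; m*=k
    m=cv2.morphologyEx(m,cv2.MORPH_CLOSE,np.ones((5,5)))
    q=max(cv2.findContours(m,0,1)[0],key=cv2.contourArea)[:,0]
    o,_=ray(c,0,0,True); P=np.array([onz(c,u,v,z,True) for u,v in q]); cen=P.mean(0); a=(cen-o)[:2]; a/=np.linalg.norm(a)
    P=P[(P-cen)[:,:2]@a>0]  # rim side, away from camera foot point
    return circ(P),q.min(0),q.max(0)
def ring(c,u,v,z=.11,r0=20,r1=50):
    g=cv2.cvtColor(c['color'],cv2.COLOR_RGB2GRAY); P=[]
    for a in np.linspace(0,2*np.pi,72,endpoint=False):
        rr=np.arange(r0,r1,.5); uu=u+rr*np.cos(a); vv=v+rr*np.sin(a)
        p=cv2.remap(g,uu.astype(np.float32)[None],vv.astype(np.float32)[None],1)[0].astype(float)
        i=p.argmin()
        if p[i]<np.median(p)-25: P.append(onz(c,uu[i],vv[i],z,True))
    P=np.array(P); return circ(P),len(P),P
E
python3 - <<'E'
from h import *
c=dict(np.load('w1.npz'))
print(pot(c,roi=(180,290,85,190)))
for z in(.105,.11,.115): print(ring(c,445,139,z)[:2])
print('lid front corners',onz(c,166,229,.11,True),onz(c,375,227,.11,True),'hinge corners',onz(c,150,56,.11,True),onz(c,376,38,.11,True))
for z in (.15,):print('bar',onz(c,236,214,z,True),onz(c,342,212,z,True))
print('bolt',onz(c,205,262,.146,True))
E
```

```text
((array([0.60533877, 0.05800687]), np.float64(0.02925503272182067)), array([202,  97], dtype=int32), array([273, 171], dtype=int32))
((array([ 0.62153854, -0.15116448]), np.float64(0.0405306526233446)), 72)
((array([ 0.62174517, -0.1490149 ]), np.float64(0.039898687336663574)), 72)
((array([ 0.62195181, -0.14686532]), np.float64(0.03926672204997521)), 72)
lid front corners [0.48364797 0.1594799  0.11      ] [ 0.51524427 -0.08541563  0.11      ] hinge corners [0.68572001 0.18380398 0.11      ] [ 0.71571769 -0.05945071  0.11      ]
bar [0.52899384 0.05894594 0.15      ] [ 0.5422615  -0.04238097  0.15      ]
bolt [0.46818525 0.0950557  0.146     ]
```

```bash
python3 -c "
from h import *
to(.605,.058,.24,7)"
```

```text
shift [ 1.352 -1.839  1.518] turn [-0.001  0.004 -0.133]
```

```bash
python3 -m crank '85 0.45 -0.61 0.5 0 0 0;85 0.45 -0.61 0.5 0 0 0;85 0.45 -0.61 0.5 0 0 0;85 0 0 0 0 0 -0.14;85 0 0 0 0 0 0'
python3 - <<'E'
from h import *
st(); c=cap('wrist','w2.png'); np.savez('w2.npz',**c); a=dict(np.load('w1.npz'))
print([proj(c,X,True) for X in((.605,.058,.17),(.605,.058,.11),(.622,-.149,.11))])
for z in(.105,.11,.115): print(ring(c,*proj(c,(.622,-.149,.11),True),z)[:2])
E
```

```text
time: 2.75
ee_pos: [0.6048, 0.0577, 0.24]
eef_rot: [180.0, 0.1, 7.1]
contact_force: [0.7, -0.7, 0.2]
width: 0.0848
grasp_force: 0.0
t 2.75 p [0.6048 0.0577 0.24  ] r [1.7999e+02 1.3000e-01 7.0900e+00] F [ 0.73 -0.67  0.16] w 0.0848 g 0.0
[(np.float64(320.6546854342506), np.float64(223.6548558675126)), (np.float64(320.89163492607025), np.float64(198.2529849429935)), (np.float64(524.9587837152241), np.float64(207.18016736146754))]
((array([ 0.62036066, -0.15371229]), np.float64(0.04078171524720973)), 72)
((array([ 0.62151668, -0.14947131]), np.float64(0.03999700662298924)), 72)
((array([ 0.62267271, -0.14523033]), np.float64(0.03921229799877524)), 72)
```

View pics/w2.png

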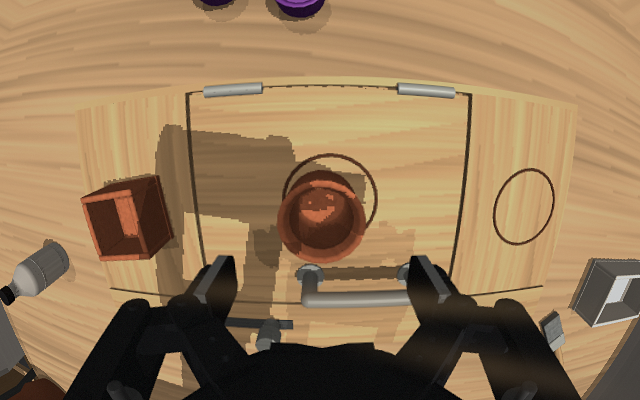

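The pot rim is centred at (322,221), within 2 mm of the prediction, and the mark is re-confirmed at z = 0.11. I'll descend and grip lightly.

```bash
python3 -m crank '85 0.03 0 0.6 0 0 0;85 0 0 0.6 0 0 0;85 0 0 0.6 0 0 0;85 0 0 0.4 0 0 0;85 0 0 0.25 0 0 0;85 0 0 0 0 0 0;85 0 0 0 0 0 0;50 0 0 0 0 0 0;50 0 0 0 0 0 0;50 0 0 0 0 0 0;50 0 0 0 0 0 0;50 0 0 0 0 0 0;50 0 0 0 0 0 0' 20
python3 -c "
from h import *
st();to(.6216,-.1492,.140,7)"
```

```text
time: 4.1
ee_pos: [0.6077, 0.0577, 0.1448]
eef_rot: [180.0, -0.2, 7.0]
contact_force: [-0.5, 0.3, 5.0]
width: 0.0601
grasp_force: 20.7
t 4.1 p [0.6077 0.0577 0.1448] r [ 1.7998e+02 -1.6000e-01  6.9600e+00] F [-0.52  0.26  5.02] w 0.0601 g 20.7
shift [-0.281  5.177  0.121] turn [ 0.004 -0.027 -0.007]
```

```bash
python3 -m crank '50 -0.02 0.15 0 0 0 0;50 -0.02 0.25 0 0 0 0;50 -0.02 0.3 0 0 0 0;50 -0.02 0.3 0 0 0 0;50 -0.02 0.3 0 0 0 0;50 -0.02 0.3 0 0 0 0'
python3 -m crank '50 -0.02 0.3 0 0 0 0;50 -0.02 0.3 0 0 0 0;50 -0.02 0.3 0 0 0 0;50 -0.02 0.3 0 0 0 0;50 -0.02 0.3 0 0 0 0;50 -0.02 0.3 0 0 0 0'
python3 -c "
from h import *
st();to(.6216,-.1492,.140,7)"
```

```text
time: 4.7
ee_pos: [0.6108, -0.0048, 0.1449]
eef_rot: [-179.8, -0.2, 6.9]
contact_force: [-1.0, 6.2, 6.5]
width: 0.0598
grasp_force: 21.0
time: 5.3
ee_pos: [0.6147, -0.0768, 0.1449]
eef_rot: [-179.8, -0.2, 6.9]
contact_force: [0.4, 6.6, 7.4]
width: 0.0597
grasp_force: 21.0
t 5.3 p [ 0.6147 -0.0768  0.1449] r [-179.8    -0.2     6.93] F [0.39 6.61 7.4 ] w 0.0597 g 21.0
shift [-0.047  1.817  0.117] turn [-0.034 -0.033 -0.012]
```

```bash
python3 -m crank '50 -0.005 0.3 0 0 0 0;50 -0.005 0.3 0 0 0 0;50 -0.005 0.3 0 0 0 0;50 -0.005 0.3 0 0 0 0;50 -0.005 0.3 0 0 0 0;50 -0.005 0.2 0 0 0 0;50 0 0.08 0 0 0 0;50 0 0 0 0 0 0;50 0 0 0 0 0 0;50 0 0 0 0 0 0'
python3 - <<'E'
from h import *
st(); c=cap('wrist','w3.png'); np.savez('w3.npz',**c)
print([proj(c,X,True) for X in((.622,-.149,.17),(.622,-.149,.11))])
E
```

```text
time: 6.3
ee_pos: [0.6219, -0.1482, 0.1449]
eef_rot: [-179.9, -0.2, 6.9]
contact_force: [-1.6, 3.8, 6.8]
width: 0.0596
grasp_force: 20.8
t 6.3 p [ 0.6219 -0.1482  0.1449] r [-1.7991e+02 -1.5000e-01  6.9400e+00] F [-1.64  3.77  6.82] w 0.0596 g 20.8
[(np.float64(322.3744487328615), np.float64(310.45245047930797)), (np.float64(322.37020875700335), np.float64(246.7598096908025))]
```

View pics/w3.png

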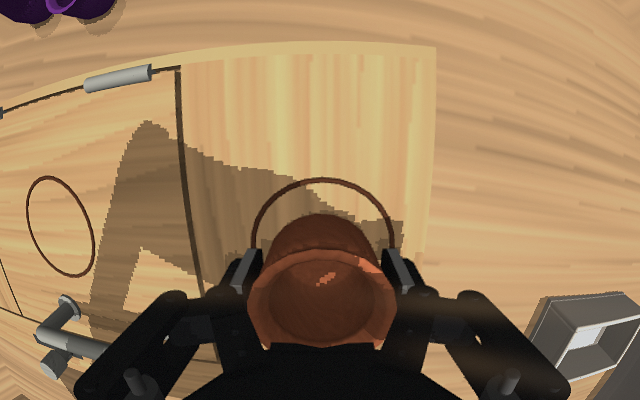

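The pot is centred sideways in the ring and seems slightly forward of centre. I'll let go, rise and check.

```bash
python3 -m crank '85 0 0 0 0 0 0;85 0 0 0 0 0 0;85 0 0 0 0 0 0;85 0 0 0 0 0 0;85 0 0 0 0 0 0;85 0 0 -0.4 0 0 0;85 0 0 -0.7 0 0 0;85 0 0 -0.7 0 0 0;85 0 0 -0.8 0 0 0;85 0 0 -0.8 0 0 0;85 0 0 -0.6 0 0 0;85 -0.7 0 0 0 0 0;85 -0.7 0 0 0 0 0;85 0 0 0 0 0 0'
python3 - <<'E'
from h import *
st(); c=cap('wrist','w4.png'); np.savez('w4.npz',**c)
p=proj(c,(.622,-.149,.17),True); r=(int(p[0]-60),int(p[0]+60),int(p[1]-60),int(p[1]+60))
print(p,pot(c,roi=r)); t=cap('top','top4.png')
E
```

```text
time: 7.75
ee_pos: [0.5629, -0.1563, 0.3045]
eef_rot: [180.0, 0.0, 6.9]
contact_force: [0.5, 0.8, -0.6]
width: 0.0851
grasp_force: 0.0
t 7.75 p [ 0.5629 -0.1563  0.3045] r [1.7997e+02 2.0000e-02 6.8800e+00] F [ 0.46  0.76 -0.58] w 0.0851 g 0.0
(np.float64(320.9234462783865), np.float64(128.710592844796)) ((array([ 0.62206658, -0.14825735]), np.float64(0.031427324880040394)), array([282,  96], dtype=int32), array([359, 166], dtype=int32))
```

View pics/w4.png

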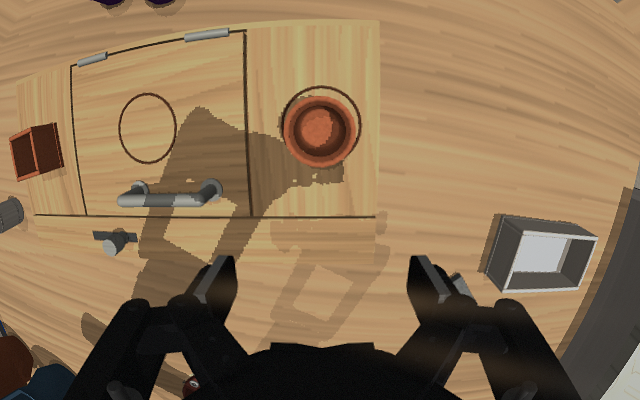

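The pot stands in the ring: its rim is at (0.622, -0.148), 1 mm from the mark's centre. Next I'll triangulate the handle and bolt from the two wrist places.

Run:
```python
from h import *
a=dict(np.load('w1.npz'));b=dict(np.load('w4.npz'));d=dict(np.load('w2.npz'))
R=lambda c,u,v:ray(c,u,v,True)
for n,rs in (('barL',[R(a,236,214),R(b,123,200)]),('barR',[R(a,341,212),R(b,214,193)]),('postL',[R(a,243,198),R(b,139,186)]),('bolt',[R(a,205,262),R(b,112,247)]),
 ('lidFR',[R(a,375,227),R(b,250,216)]),('lidFL',[R(a,166,229),R(b,86,214)])):
    x,e=tri(rs); print(n,x.round(4),np.round(e,4))
print(onz(b,250,216,.11,True),onz(b,86,214,.11,True),onz(b,245,31,.11,True),onz(b,71,66,.11,True))
to(.5357,.0105,.22,97)
```

```text
barL [0.5285 0.0592 0.1491] [0.0001 0.0001]
barR [ 0.5377 -0.0439  0.1257] [0.0035 0.0035]
postL [0.5331 0.0621 0.1088] [0.0004 0.0004]
bolt [0.4542 0.103  0.1262] [0.0019 0.0019]
lidFR [ 0.5178 -0.0837  0.1177] [0.0003 0.0003]
lidFL [0.4842 0.1592 0.1104] [0.0003 0.0003]
[ 0.51447979 -0.08211262  0.11      ] [0.4843494 0.1594542 0.11     ] [ 0.71426686 -0.05870243  0.11      ] [0.68394992 0.18398717 0.11      ]
shift [-0.237 -4.231  2.106] turn [ 2.2000e-02 -1.0000e-02 -1.5016e+01]
```

```bash
python3 -m crank '45 -0.047 -0.846 0 0 0 0;45 -0.047 -0.846 0 0 0 0;45 -0.047 -0.846 0 0 0 0;45 -0.047 -0.846 0 0 0 0;45 -0.047 -0.846 0 0 0 0;45 0 0 0.1 0 0 -1;45 0 0 0.1 0 0 -1;45 0 0 0.1 0 0 -1;45 0 0 0.1 0 0 -1;45 0 0 0.1 0 0 -1;45 0 0 0.1 0 0 -1;45 0 0 0.1 0 0 -1;45 0 0 0.1 0 0 -1;45 0 0 0.1 0 0 -1;45 0 0 0.1 0 0 -1;45 0 0 0.1 0 0 -1;45 0 0 0.1 0 0 -1;45 0 0 0.1 0 0 -1;45 0 0 0.1 0 0 -1;45 0 0 0 0 0 -1'
python3 - <<'E'
from h import *
st(); c=cap('wrist','w5.png'); np.savez('w5.npz',**c); to(.5355,.0115,.15,97)
for X in((.5355,.0115,.15),(.529,.0592,.15),(.541,-.0385,.15),(.461,.097,.146)): print(proj(c,X,True))
E
```

```text
time: 9.85
ee_pos: [0.5362, 0.011, 0.2468]
eef_rot: [-180.0, -0.0, 97.2]
contact_force: [0.5, -0.5, 0.4]
width: 0.0449
grasp_force: 0.0
t 9.85 p [0.5362 0.011  0.2468] r [-1.7999e+02 -2.0000e-02  9.7210e+01] F [ 0.52 -0.46  0.39] w 0.0449 g 0.0
shift [ 0.015 -0.019  2.428] turn [ 0.003 -0.002  0.061] 
(np.float64(320.4254487556743), np.float64(209.84407362915852))
(np.float64(319.76429348193955), np.float64(146.1859167732276))
(np.float64(319.4693530354998), np.float64(268.1225999965377))
(np.float64(234.23059857985385), np.float64(85.6753303181074))
```

View pics/w5.png

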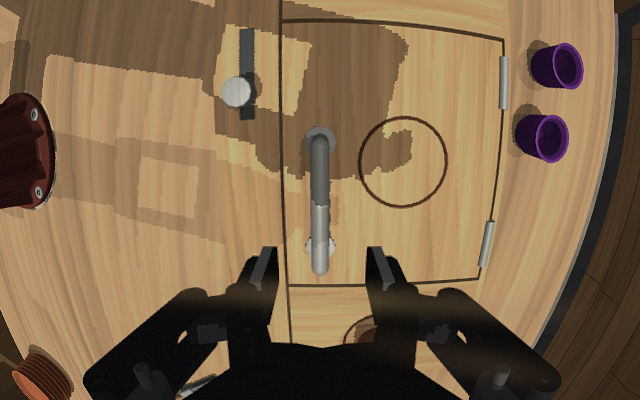

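The bar runs from (319,137) to (320,270), exactly under the grasp line, and the bolt head is at (236,91). I'll descend and grip.

```bash
python3 -m crank '45 0.01 -0.02 0.6 0 0 0;45 0 0 0.6 0 0 0;45 0 0 0.6 0 0 0;45 0 0 0.4 0 0 0;45 0 0 0.22 0 0 0;45 0 0 0 0 0 0;8 0 0 0 0 0 0;8 0 0 0 0 0 0;8 0 0 0 0 0 0;8 0 0 0 0 0 0;8 0 0 0 0 0 0;8 0 0 0 0 0 0' 40
python3 - <<'E'
from h import *
st(); c=dict(np.load('w5.npz')); a=dict(np.load('w1.npz')); b=dict(np.load('w4.npz')); print(onz(c,236,91,.146,True), tri([ray(a,205,262,True),ray(b,112,247,True),ray(c,236,91,True)]))
E
```

```text
time: 11.1
ee_pos: [0.5345, 0.0107, 0.1517]
eef_rot: [-180.0, 0.0, 97.0]
contact_force: [-3.6, -0.6, 6.2]
width: 0.0126
grasp_force: 39.5
t 11.1 p [0.5345 0.0107 0.1517] r [-1.7998e+02  3.0000e-02  9.6950e+01] F [-3.62 -0.61  6.22] w 0.0126 g 39.5
[0.46280784 0.09310464 0.146     ] (array([0.46099429, 0.09519732, 0.13788872]), [np.float64(0.0038120770448753704), np.float64(0.0021841234106555222), np.float64(0.0018927156958749652)])
```

```bash
python3 -m crank '8 0 0 -0.05 0 0 0;8 0 0 -0.05 0 0 0;8 0 0 -0.05 0 0 0;8 0 0 -0.05 0 0 0;8 0 0 0 0 0 0;8 0 0 0 0 0 0'
python3 -m crank '8 0 0 -0.05 0 0 0;8 0 0 -0.05 0 0 0;8 0 0 0 0 0 0;8 0 0 0 0 0 0'
```

```text
time: 11.7
ee_pos: [0.5355, 0.0109, 0.1564]
eef_rot: [179.8, 0.0, 96.9]
contact_force: [8.5, -1.0, -14.6]
width: 0.0125
grasp_force: 39.6
time: 12.1
ee_pos: [0.5355, 0.0109, 0.157]
eef_rot: [179.8, 0.0, 96.9]
contact_force: [16.6, -0.7, -31.3]
width: 0.0124
grasp_force: 39.6
```

The catch holds it: the lid rose about 5 mm, then the force climbed to 31 N. I'll let the lid down, release it and go to the bolt.

```bash
python3 -m crank '8 0 0 0.1 0 0 0;8 0 0 0.1 0 0 0;8 0 0 0.08 0 0 0;8 0 0 0 0 0 0;45 0 0 0 0 0 0;45 0 0 0 0 0 0;45 0 0 0 0 0 0;45 0 0 0 0 0 0;45 0 0 -0.4 0 0 0;45 0 0 -0.8 0 0 0;45 0 0 -0.8 0 0 0;45 0 0 0 0 0 0'
python3 - <<'E'
from h import *
st();to(.4625,.094,.137,97)
E
```

```text
time: 13.3
ee_pos: [0.5382, 0.0107, 0.2369]
eef_rot: [179.4, 0.1, 96.9]
contact_force: [1.4, 0.7, 0.9]
width: 0.0446
grasp_force: 0.0
t 13.3 p [0.5382 0.0107 0.2369] r [1.7938e+02 1.3000e-01 9.6940e+01] F [1.4  0.68 0.88] w 0.0446 g 0.0
shift [ 2.302 -1.655  2.475] turn [ 0.103  0.022 -0.009]
```

```bash
python3 -m crank '45 0.575 -0.414 0 0 0 0;45 0.575 -0.414 0 0 0 0;45 0.575 -0.414 0 0 0 0;45 0.575 -0.414 0 0 0 0;45 0 0 0.5 0 0 0;45 0 0 0.6 0 0 0;45 0 0 0.6 0 0 0;45 0 0 0.5 0 0 0;45 0 0 0.2 0 0 0;45 0 0 0 0 0 0;45 0 0 0 0 0 0'
python3 - <<'E'
from h import *
st();to(.4625,.094,.137,97)
E
```

```text
time: 14.4
ee_pos: [0.4582, 0.0943, 0.1355]
eef_rot: [180.0, -0.0, 96.9]
contact_force: [0.3, 0.5, -0.6]
width: 0.0445
grasp_force: 0.0
t 14.4 p [0.4582 0.0943 0.1355] r [179.95  -0.    96.94] F [ 0.27  0.47 -0.63] w 0.0445 g 0.0
shift [-0.021  0.106 -0.037] turn [ 0.008 -0.    -0.01 ]
```

```bash
python3 -m crank '45 0 0.08 0 0 0 0;20 0 0 0 0 0 0;20 0 0 0 0 0 0;20 0 0 0 0 0 0;20 0 0 0 0 0 0;20 0 0 0 0 0 0' 30
```

```text
time: 15.0
ee_pos: [0.4619, 0.0947, 0.1363]
eef_rot: [179.9, 0.0, 96.9]
contact_force: [-1.2, -0.7, 6.1]
width: 0.0226
grasp_force: 29.4
```

Gripped the head with little side force. I'll draw it along tool +x (chest +y) to the stop.

```bash
python3 -m crank '20 0.1 0 0 0 0 0;20 0.15 0 0 0 0 0;20 0.15 0 0 0 0 0;20 0.15 0 0 0 0 0;20 0.15 0 0 0 0 0;20 0.1 0 0 0 0 0;20 0 0 0 0 0 0'
python3 -m crank '20 0.06 0 0 0 0 0;20 0.06 0 0 0 0 0;20 0.06 0 0 0 0 0;20 0 0 0 0 0 0;20 0 0 0 0 0 0'
```

```text
time: 15.7
ee_pos: [0.4578, 0.1265, 0.1363]
eef_rot: [179.9, 0.0, 97.0]
contact_force: [-1.2, -0.2, 5.7]
width: 0.0224
grasp_force: 29.5
time: 16.2
ee_pos: [0.4574, 0.1297, 0.1363]
eef_rot: [179.9, 0.5, 97.1]
contact_force: [0.5, -12.5, 6.4]
width: 0.0233
grasp_force: 29.5
```

The bolt is drawn 35 mm and has met its stop. I'll release it and go back to the handle.

```bash
python3 -m crank '45 -0.08 0 0 0 0 0;45 0 0 0 0 0 0;45 0 0 0 0 0 0;45 0 0 0 0 0 0;45 0 0 -0.4 0 0 0;45 0 0 -0.8 0 0 0;45 0 0 -0.8 0 0 0;45 0 0 -0.5 0 0 0;45 0 0 0 0 0 0'
python3 - <<'E'
from h import *
st();to(.5355,.0108,.15,97)
E
```

```text
time: 17.1
ee_pos: [0.4589, 0.1311, 0.2387]
eef_rot: [179.6, -0.0, 97.0]
contact_force: [0.9, 0.1, 0.4]
width: 0.0451
grasp_force: 0.0
t 17.1 p [0.4589 0.1311 0.2387] r [ 1.7956e+02 -2.0000e-02  9.6970e+01] F [0.93 0.13 0.39] w 0.0451 g 0.0
shift [-3.219  1.518  2.229] turn [ 0.074 -0.004 -0.005]
```

```bash
python3 -m crank '45 -0.644 0.3 0 0 0 0;45 -0.644 0.3 0 0 0 0;45 -0.644 0.3 0 0 0 0;45 -0.644 0.3 0 0 0 0;45 -0.644 0.3 0 0 0 0;45 0 0 0 0 0 0;45 0 0 0.5 0 0 0;45 0 0 0.6 0 0 0;45 0 0 0.5 0 0 0;45 0 0 0.4 0 0 0;45 0 0 0.22 0 0 0;45 0 0 0 0 0 0;8 0 0 0 0 0 0;8 0 0 0 0 0 0;8 0 0 0 0 0 0;8 0 0 0 0 0 0;8 0 0 0 0 0 0;8 0 0 0 0 0 0' 40
python3 -m crank '8 0 0 -0.05 0 0 0;8 0 0 -0.05 0 0 0;8 0 0 -0.05 0 0 0;8 0 0 -0.05 0 0 0;8 0 0 -0.05 0 0 0;8 0 0.01 -0.05 0 0 0;8 0 0.01 -0.05 0 0 0;8 0 0 0 0 0 0;8 0 0 0 0 0 0'
python3 -c "
from h import *
st()"
```

```text
time: 18.9
ee_pos: [0.5345, 0.0102, 0.1475]
eef_rot: [179.6, 0.0, 96.9]
contact_force: [6.3, 1.2, -4.9]
width: 0.0125
grasp_force: 39.0
time: 19.8
ee_pos: [0.5382, 0.0106, 0.1617]
eef_rot: [179.1, 0.0, 96.9]
contact_force: [15.1, 3.2, -11.6]
width: 0.0125
grasp_force: 39.0
t 19.8 p [0.5382 0.0106 0.1617] r [1.791e+02 2.000e-02 9.690e+01] F [ 15.09   3.17 -11.65] w 0.0125 g 39.0
```

The lid is free now: 14 mm up at a low force. I'll work out the increments along the hinge arc, with a mild tilt following the lid.

```bash
python3 - <<'E'
import numpy as np
r=np.hypot(.17,.04);a0=np.degrees(np.arctan2(.04,.17))
th=np.r_[4.8,np.linspace(8.5,51,12)]; P=np.c_[-r*np.cos(np.radians(a0+th)),r*np.sin(np.radians(a0+th))]
tilt=-0.9
for d in np.diff(P,axis=0):
    t=np.radians(tilt) if tilt>0 else 0
    # tool y = chest x tilted down, tool z = (-sin, -cos)
    print(np.round(np.array([d[0]*np.cos(t)-d[1]*np.sin(t), -d[0]*np.sin(t)-d[1]*np.cos(t)])/.04,3)); tilt+=1.8
E
python3 -m crank '8 0 0.05 0 0 0 0;8 0 0.05 0 0 0 0;8 0 0 0 0 0 0'
```

```text
[ 0.096 -0.265]
[ 0.114 -0.271]
[ 0.124 -0.267]
[ 0.133 -0.263]
[ 0.143 -0.258]
[ 0.152 -0.252]
[ 0.161 -0.247]
[ 0.169 -0.241]
[ 0.178 -0.234]
[ 0.186 -0.228]
[ 0.194 -0.221]
[ 0.202 -0.214]
time: 20.1
ee_pos: [0.5379, 0.0105, 0.1602]
eef_rot: [179.8, 0.0, 96.9]
contact_force: [6.1, 1.6, -7.3]
width: 0.0127
grasp_force: 39.4
```

```bash
python3 -m crank '8 0 0.12 -0.265 0.3 0 0;8 0 0.13 -0.27 0.3 0 0;8 0 0.124 -0.267 0.3 0 0;8 0 0.133 -0.263 0.3 0 0;8 0 0 0 0 0 0'
python3 -c "
from h import *
st()"
```

```text
time: 20.6
ee_pos: [0.5568, 0.013, 0.2023]
eef_rot: [-172.4, -0.0, 97.0]
contact_force: [-6.5, -2.3, -1.9]
width: 0.0124
grasp_force: 39.9
t 20.6 p [0.5568 0.013  0.2023] r [-1.7239e+02 -2.0000e-02  9.6970e+01] F [-6.51 -2.31 -1.9 ] w 0.0124 g 39.9
```

```bash
python3 -m crank '8 0 0.13 -0.258 0.3 0 0;8 0 0.145 -0.252 0.3 0 0;8 0 0.16 -0.247 0.3 0 0;8 0 0.169 -0.241 0.3 0 0;8 0 0 0 0 0 0'
python3 -m crank '8 0 0.178 -0.234 0.3 0 0;8 0 0.186 -0.228 0.3 0 0;8 0 0 0 0 0 0'
python3 - <<'E'
from h import *
st(); s=sensors.observe()['ee_pos']; H=np.array([.7,.0626]); ex=np.array([np.cos(np.radians(7.1)),np.sin(np.radians(7.1))])
X=(s[:2]-H)@ex; print('angle',np.degrees(np.arctan2(s[2]-.11,-X))-13.24,np.hypot(X,s[2]-.11))
E
```

```text
time: 21.1
ee_pos: [0.5863, 0.0167, 0.2386]
eef_rot: [-165.0, -0.0, 96.9]
contact_force: [-9.8, 0.1, 4.4]
width: 0.0122
grasp_force: 40.3
time: 21.4
ee_pos: [0.6049, 0.0191, 0.2538]
eef_rot: [-161.4, -0.0, 96.9]
contact_force: [-10.4, 0.1, 8.6]
width: 0.0124
grasp_force: 40.8
t 21.4 p [0.6049 0.0191 0.2538] r [-1.6141e+02 -5.0000e-02  9.6930e+01] F [-10.4    0.14   8.61] w 0.0124 g 40.8
angle 42.02539887117012 0.17499518782541057
```

```bash
python3 -m crank '8 0 0.16 -0.26 0.3 0 0;8 0 0.16 -0.26 0.3 0 0;8 0 0.16 -0.22 0 0 0;8 0 0 0 0 0 0;8 0 0 0 0 0 0;8 0 0 0 0 0 0'
python3 - <<'E'
from h import *
st(); s=sensors.observe()['ee_pos']; H=np.array([.7,.0626]); ex=np.array([np.cos(np.radians(7.1)),np.sin(np.radians(7.1))])
X=(s[:2]-H)@ex; print('angle',np.degrees(np.arctan2(s[2]-.11,-X))-13.24,np.hypot(X,s[2]-.11))
c=cap('scene'); cv2.imwrite('pics/s6.png',cv2.resize(c['color'][60:300,200:520,::-1],None,fx=2.4,fy=2.4))
E
```

```text
time: 22.0
ee_pos: [0.6343, 0.0228, 0.2711]
eef_rot: [-158.3, -0.1, 96.9]
contact_force: [-2.6, 1.8, -5.4]
width: 0.0126
grasp_force: 39.6
t 22.0 p [0.6343 0.0228 0.2711] r [-1.5826e+02 -7.0000e-02  9.6950e+01] F [-2.58  1.78 -5.39] w 0.0126 g 39.6
angle 53.23994304674752 0.17567141333344766
```

View pics/s6.png

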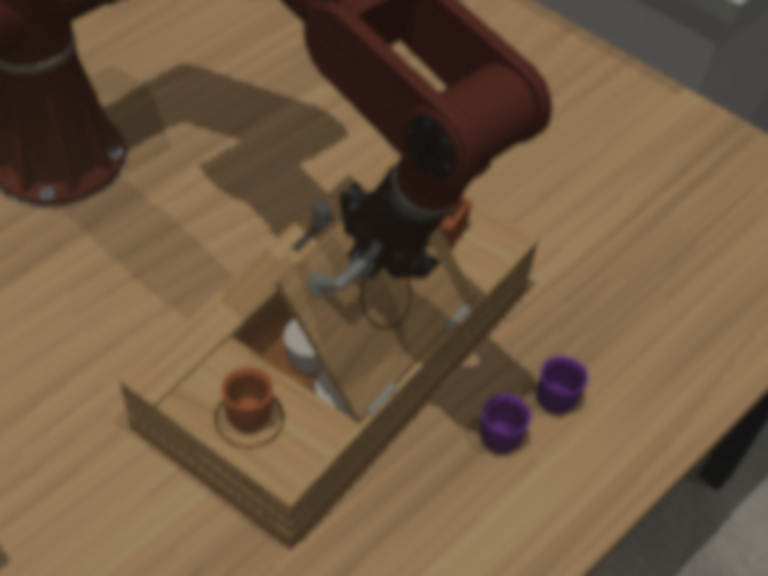

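The picture shows the lid open at about 53° with the gripper on the handle. The pot is inside its ring at (248,400), and the planter and purple pots are untouched. I'll check that it stays steady, then hand in.

```bash
python3 -m crank '8 0 0 0 0 0 0;8 0 0 0 0 0 0;8 0 0 0 0 0 0;8 0 0 0 0 0 0;8 0 0 0 0 0 0;8 0 0 0 0 0 0' && python3 -c "
from workcell import close_job
print(close_job())"
```

```text
time: 22.65
ee_pos: [0.6354, 0.0229, 0.2716]
eef_rot: [-158.4, -0.1, 97.0]
contact_force: [-2.1, 4.4, -8.4]
width: 0.0125
grasp_force: 39.3
the job is handed in; nothing more can be done
None
```

The job is handed in: the pot was slid into the right-deck ring and let go, the first tug showed the catch held, the bolt was drawn to its stop, and the lid is held open by its handle at about 53°.

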